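# Make up two orders of cement castings

### The job

Make up two orders from the cement castings on the bench. In the three-bay tray put the large rosette in the middle bay, with the leaf in one end bay and the pedestal block in the other; in the two-bay tray put the scroll bracket and the quatrefoil block, one to a bay, either way round. Set each casting down upright and flat on the floor of its bay without dropping it, let go, and leave the small rosette and the ball finial where they are.

Things in the scene. Friction and masses are not known exactly. Their poses are not given: they have to be found in the camera images.
- tray3: The three-bay kit tray, 254 x 108 x 20 mm; bay centres at x = -83, 0 and +83 mm, y = 0. Wooden tray fixed to the table, open on top, floor 5 mm thick, walls 5 mm thick, 20 mm high, dividers the same; light floor, dark walls. Origin at the centre of its underside; its x axis runs along the row of bays, y across it. Each bay is 78 mm along x and 98 mm along y inside.
- tray2: The two-bay kit tray, 171 x 108 x 20 mm; bay centres at x = -41.5 and +41.5 mm, y = 0. Wooden tray fixed to the table, open on top, floor 5 mm thick, walls 5 mm thick, 20 mm high, dividers the same; light floor, dark walls. Origin at the centre of its underside; its x axis runs along the row of bays, y across it. Each bay is 78 mm along x and 98 mm along y inside.
- rosette: Large rosette: flower disc of eight round petals, 58 mm across and 16 mm high, with a round upright boss 38 mm in diameter in the middle, 48 mm high over all (straight-sided from 16 to 42 mm). Grey cement, loose, stands on the table; origin at the centre of its underside.
- pedestal: Pedestal block: square base 56 x 56 x 16 mm, on it a square block 44 x 44 mm up to 46 mm, and a low dome on top to 54 mm. Sides along x and y. Grey cement, loose, stands on the table; origin at the centre of its underside.
- leaf: Leaf: a straight upright rib along x, 70 mm long, 20 mm thick (in y), 46 mm high, with three rounded lobes 16 mm high (veins to 18) on each side and a pointed tip at +x; 76 mm long in x (from -35 to +41) and 54 mm wide in y. Fits a bay only with its length along the bay's 98 mm. Grey cement, loose, stands on the table; origin at the centre of its underside.
- scroll: Scroll bracket: upright bar along x, round-ended, 74 mm long, 22 mm thick (in y), 46 mm high; at each end a round stepped volute disc 42 mm across, at most 21 mm high, 4 mm off to alternate sides. 84 x 50 mm over all; fits a bay only with its length along the bay's 98 mm. Grey cement, loose, stands on the table; origin at the centre of its underside.
- quatrefoil: Quatrefoil block: four round lobes of 14 mm radius centred 13 mm out on +x, -x, +y, -y, straight-sided, 54 mm across in x and in y, 46 mm high, with a small button 3 mm high on top. Grey cement, loose, stands on the table; origin at the centre of its underside.
- small_rosette: Spare, not for any kit: small rosette of six petals, 38 mm across, 14 mm high, with a boss 18 mm in diameter up to 26 mm. Grey cement, loose, stands on the table; origin at the centre of its underside.
- finial: Spare, not for any kit: ball finial, square base 44 x 44 x 14 mm with a ball 38 mm in diameter on it, 53 mm high. Grey cement, loose, stands on the table; origin at the centre of its underside. Also among the castings, unlisted: a yellow tin (52 mm across, 55 high) and a brick-red stone (70 x 34 x 26); all nine stand some 85 mm or more apart, centre to centre.

How it is judged:
At the end, for the whole second after the job is handed in: Rosette in the middle bay of the three-bay tray, leaf and pedestal in its end bays; scroll and quatrefoil in the two-bay tray; each within 20 mm (along the row) and 25 mm (across) of its bay centre, flat on the floor, upright, at rest, released; the two spares within 25 mm of their start (y of rosette in the frame of tray3 between -0.025 and 0.025 m and z of each of rosette, leaf, pedestal in the frame of tray3 below 0.009 m and angle between each of rosette, leaf, pedestal, scroll, quatrefoil's own z axis and vertical below 0.12 rad and linear speed of each of rosette, leaf, pedestal, scroll, quatrefoil below 0.02 m/s and contact force between the fingers and rosette below 0.05 N and y of leaf in the frame of tray3 between -0.025 and 0.025 m and contact force between the fingers and leaf below 0.05 N and y of pedestal in the frame of tray3 between -0.025 and 0.025 m and contact force between the fingers and pedestal below 0.05 N and y of scroll in the frame of tray2 between -0.025 and 0.025 m and z of each of scroll, quatrefoil in the frame of tray2 below 0.009 m and contact force between the fingers and scroll below 0.05 N and y of quatrefoil in the frame of tray2 between -0.025 and 0.025 m and contact force between the fingers and quatrefoil below 0.05 N and x of rosette in the frame of tray3 between -0.02 and 0.02 m and ((x of leaf in the frame of tray3 between 0.063 and 0.103 m and x of pedestal in the frame of tray3 between -0.103 and -0.063 m) or (x of leaf in the frame of tray3 between -0.103 and -0.063 m and x of pedestal in the frame of tray3 between 0.063 and 0.103 m)) and ((x of scroll in the frame of tray2 between 0.0215 and 0.0615 m and x of quatrefoil in the frame of tray2 between -0.0615 and -0.0215 m) or (x of scroll in the frame of tray2 between -0.0615 and -0.0215 m and x of quatrefoil in the frame of tray2 between 0.0215 and 0.0615 m)) and distance of each of small_rosette, finial from where it was at the start of the episode below 0.025 m); the robot touches nothing.
It fails at once if a casting is dropped or thrown (moves faster than 0.7 m/s with nothing holding it, as after a fall of 25 mm) ((linear speed of rosette above 0.7 m/s and contact force between the fingers and rosette below 0.01 N) or (linear speed of pedestal above 0.7 m/s and contact force between the fingers and pedestal below 0.01 N) or (linear speed of quatrefoil above 0.7 m/s and contact force between the fingers and quatrefoil below 0.01 N) or (linear speed of leaf above 0.7 m/s and contact force between the fingers and leaf below 0.01 N) or (linear speed of scroll above 0.7 m/s and contact force between the fingers and scroll below 0.01 N)).
It fails at once if a spare casting (small rosette or ball finial) is shifted by more than 25 mm (distance of any of small_rosette, finial from where it was at the start of the episode above 0.025 m).
It also fails if it takes over 120 s, if anything falls off the work surface, if the arm or the gripper's body presses on something with over 40 N, if the wrist force passes 120 N, or if a joint passes its speed limit or range.

### The arm

A 6-joint arm with a two-finger parallel gripper is mounted at the origin on the work surface. World frame = base frame: x ahead of the robot, y to its left, z up, the work surface at z = 0. Lengths are in m, angles in rad, forces in N, time in s.
With the tool pointing down it reaches from about 0.375 to 0.9 m from the base axis. Payload 3.1 kg.
Tool frame: the origin (TCP) lies midway between the tips of the shut fingers; the grasp point (between the pads) lies 19 mm behind it (manip.grip_depth is the distance from the TCP to the grasp point, in m); z points along the fingers, y is the line along which they close (so a half turn about z gives the same grasp; the last joint's range is limited). The gripper opens to 85 mm and grips with 20 to 120 N. Pads are 22 mm wide; open, the fingers measure 114 mm over their backs; the gripper's body (76 mm by 85 mm) begins 54 mm behind the grasp point. The pads swing forward as they close: fully open they stand 13 mm farther back than shut.
Start: joints at [-1.474, 0.527, 1.433, -0, 1.181, -0.178], TCP at [0.17, -0.602, 0.231] pointing down, gripper open.
Joint ranges: [-3.08, 3.08], [-0.75, 2.2], [0.22, 2.44], [-1.43, 4.57], [0, 2.65], [-2.85, 2.85]. Speed limits (rad/s): [2.79, 2.79, 3.14, 3.14, 3.14, 3.14].

### API

Orientations are given as a unit quaternion [x, y, z, w].
In Python, from station import telemetry, snapshot, manip gives the robot as it stands. The module is installed in compiled form; this text tells all that it offers.
- The arm moves only by the shell command python3 -m crank 'ROWS' [OPENING] [FORCE]. ROWS is text: rows parted by semicolons, each of 6 numbers parted by spaces: the shift along the tool's x, y, z as a fraction of full scale, then the turn, a rotation vector about the tool's x, y, z as a fraction of full scale. A call has exactly 5 rows; each row shifts and turns the commanded pose from where the row before left it, along the tool's axes as they then stand; what a row does not reach is not made up. Full scale, the value 1, is 4 cm for a shift and 90 degrees for a turn. A row lasts 1/10 s, in which the tool goes at most 50 mm and 8.59 degrees, less where a joint would pass 70% of its speed; a pose out of reach is approached as far as the arm can. A call with a number of a shift or a turn outside -1 to 1 is refused whole. A call with a gripper value outside its range is refused whole. OPENING is the opening, from -1 (shut) to 1 (fully open), set as the call begins (- or left out, the last holds). The fingers move at their own pace and stop on an object; FORCE is the grip in N (left out, the last holds). Time passes only in rows, so rows that do not move let the fingers close, or fill a call up. It gives the time, the measured TCP pose, the force, the opening and the grip force at its end, in the units of the state.
- telemetry.sense(): the state, without advancing time (a new reading comes with each control period).
- snapshot(name): name is "scene" or "top"; returns a dict with "image" (400x640x3 uint8, red, green, blue), "depth" (400x640 float32, m along the optical axis (not along the pixel's ray), 0 where there is no reading), "camera_matrix" (3x3 intrinsics, pixels), "k1" (the pictures are not rectified: a ray, as slopes to the right and down, at radius r is drawn at 1 + k1 r^2 times it, then the intrinsics apply), "rvec" (rotation vector, rad) and "tvec" (3), from world to camera coordinates, as OpenCV has them. Camera axes: x right, y down, z forward; pixel columns grow to the right and rows downward; lengths in m; the calibration is good to about 2 mm. A picture is of the moment at which its call begins.
- manip.sign_off(): hands the job in; it is judged then, once.
The state is a dict: "t": time; "q": joint angles; "qd": joint speeds; "tau": joint torques, N m; "tcp_pos": TCP position; "tool_rot": TCP orientation; "force": force on the tool from outside, world axes, zero at the start; "ft_torque": the same for the moment, N m; "finger_gap": opening from 0.0 (shut) to 1.0 (fully open); "gripper_force": force on a finger pad.
Only numpy, scipy, OpenCV 4.12 (cv2) and the standard library are available. Lean on these libraries where they do the work, as an engineer would, in place of code of your own. Each camera call takes 0.05 s, during which the arm holds its last target. There are 200 camera calls.

## Working session

There is one attempt and no reset: what is moved stays moved. The work goes in short steps, Python scripts to look and compute and a shell command to move; the robot and the scene stay as the last step left them, time stands still between calls to the robot, and variables do not carry over. Pictures are saved under pics/ and viewed, at most 14 in all, crops included, and the job is handed in when it is done.

```bash
mkdir -p pics; python3 - <<'E'
from station import telemetry, snapshot, manip
import cv2,numpy as np
print(telemetry.sense(), manip.grip_depth)
for n in("top","scene"):
    s=snapshot(n); cv2.imwrite(f"pics/{n}0.png",s["image"][:,:,::-1]); np.savez(f"{n}0.npz",**s)
    R=cv2.Rodrigues(np.array(s["rvec"]))[0]; print(n,s["camera_matrix"],s["k1"],"cam pos",-R.T@np.array(s["tvec"]).ravel(),R, (s["depth"]>0).mean())
E
```

```text
{'t': 0.0, 'q': array([-1.47449027e+00,  5.28486265e-01,  1.43389208e+00, -1.21511707e-05,
        1.18139803e+00, -1.78522177e-01]), 'qd': array([ 1.97530113e-03,  2.53260897e-04, -2.21282252e-03,  1.98275105e-03,
        9.04136989e-04,  6.69384229e-05]), 'tau': array([ 2.60504257e-04, -4.42353702e+01, -1.78023756e+01, -3.21601046e-04,
        8.39369459e-03,  9.74442031e-06]), 'tcp_pos': array([ 0.16955575, -0.60082193,  0.23032452]), 'tool_rot': array([ 9.90572620e-01,  1.36984277e-01,  3.92581194e-05, -1.09116840e-03]), 'force': array([-0.5934035 , -0.10088292, -1.18895804]), 'ft_torque': array([-0.03050853, -0.03620024,  0.02984235]), 'gripper_force': 0.0, 'finger_gap': 0.9996502525031804} 0.0187
top [[391.97975573   0.         316.53711549]
 [  0.         391.97975573 198.43885933]
 [  0.           0.           1.        ]] -0.10011827026286466 cam pos [0.46806198 0.01131602 0.74715248] [[ 0.02154579 -0.99972053 -0.0097283 ]
 [-0.99362366 -0.02033524 -0.11089857]
 [ 0.11066975  0.01205566 -0.99378412]] 0.996140625
scene [[469.92711393   0.         327.45697001]
 [  0.         469.92711393 204.51612198]
 [  0.           0.           1.        ]] -0.14122539828367986 cam pos [ 0.88903709 -0.5609117   0.71245192] [[ 0.84989554  0.52677844  0.0134926 ]
 [ 0.38957653 -0.61088245 -0.68924071]
 [-0.35483476  0.59103901 -0.72440678]] 0.99580078125
```

View pics/top0.png

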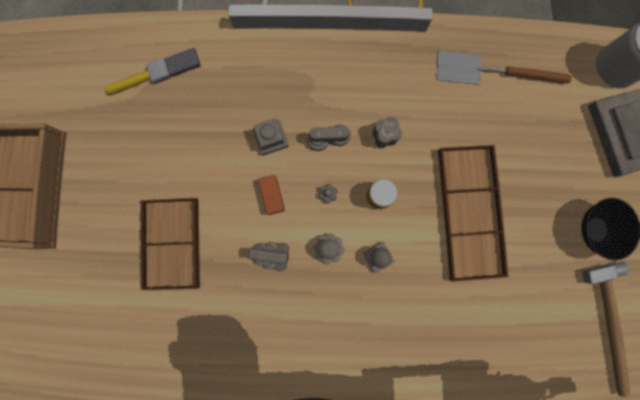

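View pics/scene0.png

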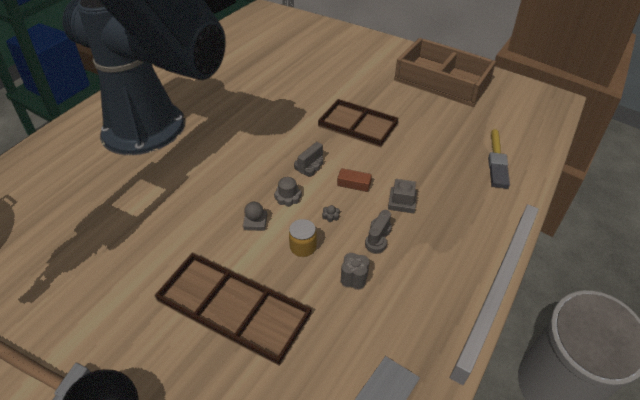

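The top view shows, left to right and top to bottom:
- **Top row:** pedestal (270,136), scroll (328,137), quatrefoil (388,131).
- **Middle row:** stone (271,194), small rosette (328,193), tin (382,193).
- **Bottom row:** leaf (269,256), rosette (328,248), finial (379,257).
- **Trays:** tray2 (170,244), tray3 (473,213).

The scene view agrees. Next I measure from the depth clouds.

```bash
cat > h.py <<'E'
import cv2,numpy as np
def cloud(s):
    K=np.array(s["camera_matrix"]);k=float(s["k1"]);R=cv2.Rodrigues(np.array(s["rvec"]))[0];t=np.array(s["tvec"]).ravel()
    v,u=np.mgrid[:400,:640]; p=np.stack([u,v],-1).reshape(-1,1,2).astype(float)
    n=cv2.undistortPoints(p,K,np.array([k,0,0,0,0])).reshape(400,640,2)
    d=s["depth"][...,None]
    return (np.concatenate([n*d,d],-1)-t)@R
def rect(P):
    (c,wh,a)=cv2.minAreaRect((P[:,:2]*1000).astype(np.float32))
    return np.round(c,1),np.round(wh,1),round(a,1)
E
cat > m.py <<'E'
from h import *
T=cloud(np.load("top0.npz"));S=cloud(np.load("scene0.npz"))
im=np.load("top0.npz")["image"]
for n,C in(("T",T),("S",S)):
    m=(C[...,0]>.3)&(C[...,0]<.75)&(abs(C[...,1])<.4)
    z=C[m][:,2]; print(n,"table z median",np.median(z), z[abs(z)<.008].std())
O=dict(pedestal=(270,136),scroll=(328,137),quat=(388,131),leaf=(269,256),rosette=(328,248),finial=(379,257),small=(328,193),stone=(271,194),tin=(382,193))
for k,(u,v) in O.items():
    W=T[v-25:v+26,u-27:u+28].reshape(-1,3)
    c0=np.median(W[W[:,2]>.012],0)[:2]
    for n,C in(("T",T),("S",S)):
        P=C.reshape(-1,3);P=P[(np.hypot(*(P[:,:2]-c0).T)<.055)]
        hi=P[P[:,2]>.036]; lo=P[P[:,2]>.008]
        print(k,n,"zmax",round(np.percentile(lo[:,2],98)*1000,1),"hi",len(hi),rect(hi) if len(hi)>5 else "","all",rect(lo))
# trays: dark walls by colour in the top view
g=im.max(2)
for k,(a,b,c,d) in dict(tray2=(130,190,210,300),tray3=(430,135,520,290)).items():
    m=np.zeros(g.shape,bool);m[b:d,a:c]=True
    m&=(g<75)
    P=T[m];print(k,m.sum(),"z",np.percentile(P[:,2],[5,50,95])*1000)
    P2=P[(P[:,2]>.012)&(P[:,2]<.03)]
    print(rect(P),rect(P2))
E
python3 m.py
```

```text
T table z median -0.0003323606629333913 0.002076484428671583
S table z median 0.0010011100878363935 0.0021503389223931995
pedestal T zmax 53.4 hi 580 (array([668.4, 113.1]), array([45.3, 44.1]), 21.0) all (array([668.2, 112.9]), array([56.7, 56. ]), 20.3)
pedestal S zmax 54.3 hi 391 (array([669.9, 109.4]), array([44.3, 46.9]), 20.6) all (array([669.8, 108.9]), array([56.7, 56.2]), 19.5)
scroll T zmax 47.1 hi 462 (array([ 6.698e+02, -6.000e-01]), array([22.7, 74.1]), 4.0) all (array([ 6.694e+02, -3.000e-01]), array([41.2, 83.3]), 16.1)
scroll S zmax 48.2 hi 371 (array([670.9,  -3.2]), array([22.2, 74. ]), 3.9) all (array([671.7,  -6.3]), array([41.4, 78.8]), 14.5)
quat T zmax 48.7 hi 534 (array([ 677.9, -109.3]), array([46.6, 44.1]), 18.7) all (array([ 677.8, -109.4]), array([46.1, 44.8]), 16.7)
quat S zmax 50.3 hi 573 (array([ 679.2, -112.6]), array([45. , 47.4]), 16.1) all (array([ 679.3, -112.6]), array([45.2, 47.3]), 16.3)
leaf T zmax 47.1 hi 440 (array([441.1, 106.2]), array([70.4, 20.2]), 84.8) all (array([440.3, 106.2]), array([70.4, 52.6]), 86.2)
leaf S zmax 48.0 hi 253 (array
[... 822 characters left out ...]
array([555. , 106.2]), array([69.9, 34.3]), 16.5)
stone S zmax 28.7 hi 0  all (array([556.6, 102.7]), array([70.3, 37.7]), 15.7)
tin T zmax 56.4 hi 650 (array([558. , -98.1]), array([49.2, 48.8]), 1.2) all (array([557.7, -98. ]), array([49.7, 48.9]), 2.9)
tin S zmax 57.3 hi 605 (array([ 560.9, -102.7]), array([49.4, 50.9]), 9.4) all (array([ 561.2, -102.9]), array([50. , 51.3]), 9.4)
tray2 1038 z [ 8.12284528 18.41549796 21.13309051]
(array([466.4, 182.4]), array([166.2, 341.5]), 4.1) (array([458.2, 297.9]), array([166.2, 109.8]), 4.1)
tray3 1750 z [ 1.02226203 13.8319606  20.28275944]
(array([ 521.2, -157.7]), array([250.5, 345.3]), 4.4) (array([ 530.7, -276.3]), array([250. , 107.5]), 4.4)
```

```bash
cat > go.py <<'E'
# go.py X Y Z YAW : mm, deg (yaw of tool y axis, mod 180). prints turn, then shifts in tool axes AFTER the turn, in row units
import sys,numpy as np
from scipy.spatial.transform import Rotation as Ro
from station import telemetry
s=telemetry.sense();X,Y,Z,W=map(float,sys.argv[1:])
R=Ro.from_quat(s["tool_rot"]).as_matrix();y=np.degrees(np.arctan2(R[1,1],R[0,1]))
d=(W-y+90)%180-90
w=np.radians(y+d);F=np.array([[-np.sin(w),np.cos(w),0],[np.cos(w),np.sin(w),0],[0,0,-1]])
print("t %.2f pos %s yaw_y %.1f tiltz %s q %s"%(s["t"],np.round(s["tcp_pos"]*1000,1),y,np.round(R[:2,2],3),np.round(s["q"],2)))
print("turn z units %.3f | shift units after turn %s"%(-d/90,np.round(F@(np.array([X,Y,Z])/1000-s["tcp_pos"])/.04,3)), "F",np.round(s["force"],1),"gap",round(s["finger_gap"]*85,1),"gf",round(s["gripper_force"],1))
E
python3 go.py 457 -6 130 4.4
```

```text
t 0.10 pos [ 169.5 -600.9  230.4] yaw_y -74.3 tiltz [-0.     0.002] q [-1.47  0.53  1.43 -0.    1.18 -0.18]
turn z units -0.874 | shift units after turn [14.277  8.306  2.511] F [ 0.3  0.7 -0.7] gap 84.7 gf 0.0
```

```bash

python3 -m crank '0 0 0.2 0 0 -0.0874;0 0 0.2 0 0 -0.0874;0 0 0.2 0 0 -0.0874;0 0 0.2 0 0 -0.0874;0 0 0.2 0 0 -0.0874' 0.45 60
python3 -m crank '0 0 0.2 0 0 -0.0874;0 0 0.2 0 0 -0.0874;0 0 0.2 0 0 -0.0874;0 0 0.2 0 0 -0.0874;0 0 0.2 0 0 -0.0874'
python3 -m crank '0.952 0.554 0 0 0 0;0.952 0.554 0 0 0 0;0.952 0.554 0 0 0 0;0.952 0.554 0 0 0 0;0.952 0.554 0 0 0 0'
python3 -m crank '0.952 0.554 0 0 0 0;0.952 0.554 0 0 0 0;0.952 0.554 0 0 0 0;0.952 0.554 0 0 0 0;0.952 0.554 0 0 0 0'
python3 -m crank '0.952 0.554 0 0 0 0;0.952 0.554 0 0 0 0;0.952 0.554 0 0 0 0;0.952 0.554 0 0 0 0;0.952 0.554 0 0 0 0'
python3 -m crank '0 0 0 0 0 0;0 0 0 0 0 0;0 0 0 0 0 0;0 0 0 0 0 0;0 0 0 0 0 0'
python3 go.py 457 -6 18 4.4
```

```text
t: 0.6
tcp_pos: [0.1696, -0.6011, 0.1905]
tool_rot: [0.885, 0.465, 0.0, -0.001]
force: [0.3, -0.5, -0.9]
finger_gap: 0.722
gripper_force: 0.0
t: 1.1
tcp_pos: [0.1696, -0.6011, 0.1505]
tool_rot: [0.677, 0.736, 0.0, -0.0]
force: [-0.9, 0.7, -1.0]
finger_gap: 0.726
gripper_force: 0.0
t: 1.6
tcp_pos: [0.2658, -0.4014, 0.1511]
tool_rot: [0.68, 0.734, 0.0, -0.0]
force: [0.5, -0.6, -0.5]
finger_gap: 0.726
gripper_force: 0.0
t: 2.1
tcp_pos: [0.3617, -0.2032, 0.1512]
tool_rot: [0.68, 0.734, 0.0, -0.0]
force: [0.8, -0.8, 1.0]
finger_gap: 0.725
gripper_force: 0.0
t: 2.6
tcp_pos: [0.4576, -0.0047, 0.1512]
tool_rot: [0.679, 0.734, -0.0, -0.0]
force: [0.8, -1.3, -0.2]
finger_gap: 0.726
gripper_force: 0.0
t: 3.1
tcp_pos: [0.4568, -0.0077, 0.1513]
tool_rot: [0.68, 0.733, -0.0, -0.0]
force: [-0.0, 0.2, -0.5]
finger_gap: 0.721
gripper_force: 0.0
t 3.10 pos [456.8  -7.7 151.3] yaw_y 4.3 tiltz [-0.  0.] q [-0.26  0.44  1.92 -0.    0.78 -0.34]
turn z units -0.002 | shift units after turn [0.042 0.009 3.332] F [-0.   0.2 -0.5] gap 61.3 gf 0.0
```

```bash

python3 -m crank '0.042 0.009 0.6 0 0 0;0 0 0.6 0 0 0;0 0 0.6 0 0 0;0 0 0.6 0 0 0;0 0 0.4 0 0 0' | grep -v rot
python3 -m crank '0 0 0.25 0 0 0;0 0 0.2 0 0 0;0 0 0.08 0 0 0;0 0 0 0 0 0;0 0 0 0 0 0' | grep -v rot
python3 -m crank '0 0 0 0 0 0;0 0 0 0 0 0;0 0 0 0 0 0;0 0 0 0 0 0;0 0 0 0 0 0' -1 60 | grep -v rot
python3 -m crank '0 0 0 0 0 0;0 0 0 0 0 0;0 0 0 0 0 0;0 0 0 0 0 0;0 0 0 0 0 0' | grep -v rot
python3 go.py 457 -6 18 4.4
```

```text
t: 3.6
tcp_pos: [0.4568, -0.0057, 0.038]
force: [0.3, 0.6, -0.2]
finger_gap: 0.724
gripper_force: 0.0
t: 4.1
tcp_pos: [0.4578, -0.0049, 0.0186]
force: [0.3, -0.5, 0.6]
finger_gap: 0.725
gripper_force: 0.0
t: 4.6
tcp_pos: [0.4577, -0.0048, 0.019]
force: [-0.5, -0.3, 5.0]
finger_gap: 0.421
gripper_force: 59.8
t: 5.1
tcp_pos: [0.4578, -0.0048, 0.019]
force: [-0.4, -0.6, 4.7]
finger_gap: 0.418
gripper_force: 59.8
t 5.10 pos [457.8  -4.8  19. ] yaw_y 4.4 tiltz [ 0.001 -0.   ] q [-0.26  0.71  2.    0.    0.43 -0.33]
turn z units 0.000 | shift units after turn [-0.029 -0.021  0.024] F [-0.4 -0.6  4.7] gap 35.6 gf 59.8
```

```bash

python3 -m crank '0 0 -0.1 0 0 0;0 0 -0.3 0 0 0;0 0 -0.6 0 0 0;0 0 -0.7 0 0 0;0 0 -0.6 0 0 0' | grep -v rot
python3 go.py 531.5 -278 115 4.4
```

```text
t: 5.6
tcp_pos: [0.4572, -0.0047, 0.1119]
force: [0.9, 0.3, -2.0]
finger_gap: 0.421
gripper_force: 60.2
t 5.60 pos [457.2  -4.7 111.9] yaw_y 4.4 tiltz [ 0. -0.] q [-0.26  0.51  1.96  0.    0.67 -0.33]
turn z units 0.000 | shift units after turn [-6.955  1.328 -0.078] F [ 0.9  0.3 -2. ] gap 35.8 gf 60.2
```

```bash
python3 - <<'E'
from station import snapshot
import cv2
s=snapshot("scene"); cv2.imwrite("pics/s1.png",cv2.resize(s["image"][40:320,120:480,::-1],None,fx=2,fy=2))
E
```

```text
(no output)
```

View pics/s1.png

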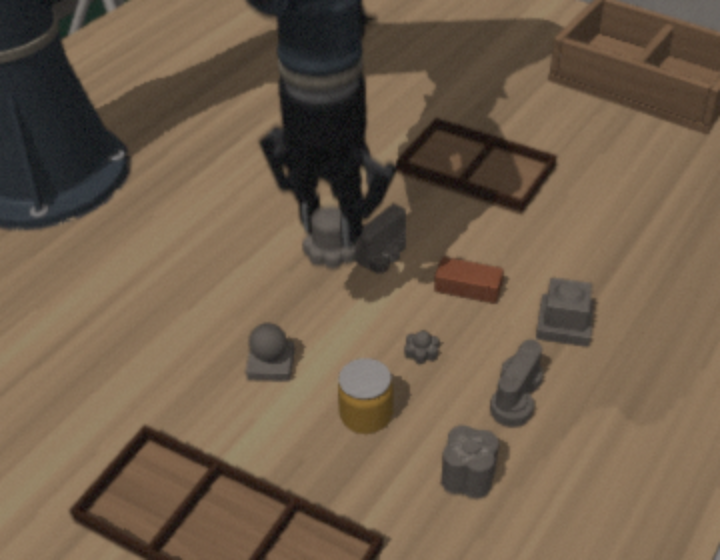

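The crop shows the rosette held upright between the fingers at (330,235), clear of the table. I'll carry it to the middle bay.

```bash

python3 -m crank '-0.5 0.1 0 0 0 0;-0.75 0.15 0 0 0 0;-0.75 0.15 0 0 0 0;-0.75 0.15 0 0 0 0;-0.75 0.15 0 0 0 0' | grep -v rot
python3 -m crank '-0.75 0.15 0 0 0 0;-0.75 0.15 0 0 0 0;-0.75 0.15 0 0 0 0;-0.75 0.15 0 0 0 0;-0.455 0 0 0 0 0' | grep -v rot
python3 -m crank '0 0 0 0 0 0;0 0 0 0 0 0;0 0 0 0 0 0;0 0 0 0 0 0;0 0 0 0 0 0' | grep -v rot
python3 go.py 531.5 -278 24 4.4
```

```text
t: 6.15
tcp_pos: [0.4959, -0.1432, 0.1104]
force: [1.2, 0.6, -1.5]
finger_gap: 0.42
gripper_force: 60.3
t: 6.65
tcp_pos: [0.5314, -0.2805, 0.1104]
force: [0.9, 0.2, -0.4]
finger_gap: 0.419
gripper_force: 60.2
t: 7.15
tcp_pos: [0.5305, -0.2769, 0.1102]
force: [0.8, 0.4, -1.6]
finger_gap: 0.42
gripper_force: 60.2
t 7.15 pos [ 530.5 -276.9  110.2] yaw_y 4.5 tiltz [-0.001  0.001] q [-0.67  0.65  1.6   0.    0.89 -0.75]
turn z units 0.001 | shift units after turn [-0.028  0.024  2.154] F [ 0.8  0.4 -1.6] gap 35.7 gf 60.2
```

```bash

python3 -m crank '-0.028 0.024 0.4 0 0 0;0 0 0.55 0 0 0;0 0 0.55 0 0 0;0 0 0.35 0 0 0;0 0 0.15 0 0 0' | grep -v rot
python3 -m crank '0 0 0.03 0 0 0;0 0 0.03 0 0 0;0 0 0.03 0 0 0;0 0 0.03 0 0 0;0 0 0.02 0 0 0' | grep -v rot
python3 -m crank '0 0 0.01 0 0 0;0 0 0 0 0 0;0 0 0 0 0 0;0 0 0 0 0 0;0 0 0 0 0 0' | grep -v rot
python3 go.py 531.5 -278 24 4.4
```

```text
t: 7.65
tcp_pos: [0.531, -0.2783, 0.0287]
force: [0.4, 0.3, -0.9]
finger_gap: 0.424
gripper_force: 60.2
t: 8.15
tcp_pos: [0.5319, -0.2794, 0.025]
force: [0.4, -0.4, -0.7]
finger_gap: 0.426
gripper_force: 60.2
t: 8.65
tcp_pos: [0.5317, -0.2792, 0.0241]
force: [0.3, 0.1, -1.3]
finger_gap: 0.419
gripper_force: 60.2
t 8.65 pos [ 531.7 -279.2   24.1] yaw_y 4.4 tiltz [0. 0.] q [-0.67  0.79  1.63  0.    0.72 -0.75]
turn z units 0.000 | shift units after turn [ 0.031 -0.002  0.003] F [ 0.3  0.1 -1.3] gap 35.6 gf 60.2
```

Not touching yet; lower in small steps until the force rises.

```bash

python3 -m crank '0 0 0.02 0 0 0;0 0 0 0 0 0;0 0 0.015 0 0 0;0 0 0 0 0 0;0 0 0 0 0 0' | grep -E 'pos|force'
python3 -m crank '0 0 0.02 0 0 0;0 0 0 0 0 0;0 0 0 0 0 0;0 0 0 0 0 0;0 0 0 0 0 0' | grep -E 'pos|force'
```

```text
tcp_pos: [0.5317, -0.2792, 0.024]
force: [-0.5, 1.4, 8.0]
gripper_force: 61.3
tcp_pos: [0.5317, -0.2792, 0.024]
force: [-3.0, 1.8, 12.9]
gripper_force: 61.8
```

```bash

python3 -m crank '0 0 -0.04 0 0 0;0 0 0 0 0 0;0 0 0 0 0 0;0 0 0 0 0 0;0 0 0 0 0 0' | grep -E 'pos|force'
python3 -m crank '0 0 0 0 0 0;0 0 0 0 0 0;0 0 0 0 0 0;0 0 0 0 0 0;0 0 -0.03 0 0 0' 0.3 | grep -E 'pos|force'
python3 -m crank '0 0 -0.1 0 0 0;0 0 -0.4 0 0 0;0 0 -0.7 0 0 0;0 0 -0.7 0 0 0;0 0 -0.6 0 0 0' | grep -E 'pos|force'
python3 go.py 441.5 104 120 -5.5
```

```text
tcp_pos: [0.532, -0.2794, 0.024]
force: [-1.7, 1.6, 5.9]
gripper_force: 61.0
tcp_pos: [0.5315, -0.2791, 0.0244]
force: [-0.8, -0.0, 0.2]
gripper_force: 0.0
tcp_pos: [0.5318, -0.2793, 0.1264]
force: [0.1, 0.0, -0.9]
gripper_force: 0.0
t 11.15 pos [ 531.8 -279.3  126.4] yaw_y 4.4 tiltz [ 0.001 -0.001] q [-0.67  0.63  1.59 -0.    0.92 -0.75]
turn z units 0.110 | shift units after turn [ 9.323 -3.167  0.159] F [ 0.1  0.  -0.9] gap 55.2 gf 0.0
```

```bash

python3 -m crank '0 0 0 0 0 0.055;0 0 0 0 0 0.055;0.777 -0.264 0 0 0 0;0.777 -0.264 0 0 0 0;0.777 -0.264 0 0 0 0' | grep -E 'pos'
python3 -m crank '0.777 -0.264 0 0 0 0;0.777 -0.264 0 0 0 0;0.777 -0.264 0 0 0 0;0.777 -0.264 0 0 0 0;0.777 -0.264 0 0 0 0' 0.1| grep -E 'pos'
python3 -m crank '0.777 -0.264 0 0 0 0;0.777 -0.264 0 0 0 0;0.777 -0.264 0 0 0 0;0.777 -0.264 0 0 0 0;0 0 0 0 0 0' | grep -E 'pos'
python3 -m crank '0 0 0.15 0 0 0;0 0 0.5 0 0 0;0 0 0.5 0 0 0;0 0 0 0 0 0;0 0 0 0 0 0' | grep -E 'pos'
python3 go.py 441.5 104 20 -5.5
python3 - <<'E'
from station import snapshot
import cv2
s=snapshot("scene"); cv2.imwrite("pics/s2.png",cv2.resize(s["image"][80:400,120:480,::-1],None,fx=1.8,fy=1.8))
E
```

```text
tcp_pos: [0.5087, -0.1826, 0.1251]
tcp_pos: [0.4711, -0.0225, 0.1252]
tcp_pos: [0.4394, 0.1071, 0.125]
tcp_pos: [0.4415, 0.1032, 0.0785]
t 13.15 pos [441.5 103.2  78.5] yaw_y -5.6 tiltz [-0.001 -0.   ] q [-0.02  0.58  1.99 -0.    0.58  0.08]
turn z units -0.001 | shift units after turn [ 0.019 -0.002  1.462] F [ 0.7  0.1 -0.3] gap 46.7 gf 0.0
```

View pics/s2.png

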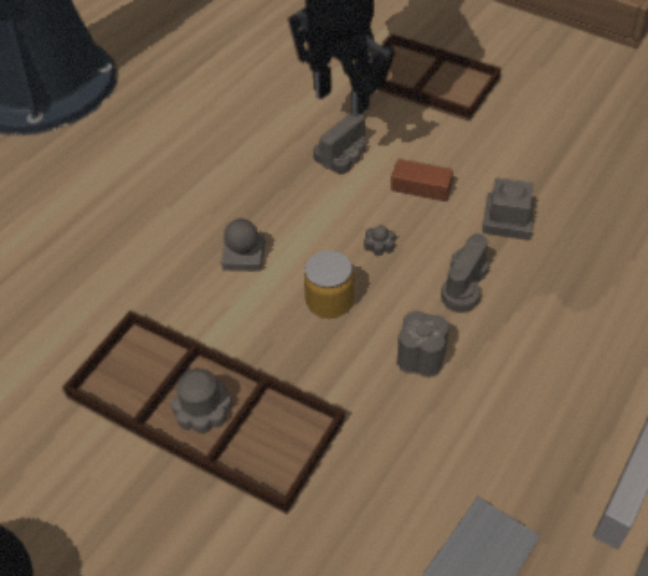

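The rosette stands in the middle bay at (200,397), and the fingers are over the leaf rib at (342,140). Descend and grip.

```bash

python3 -m crank '0 0 0.3 0 0 0;0 0 0.4 0 0 0;0 0 0.4 0 0 0;0 0 0.26 0 0 0;0 0 0.1 0 0 0' | grep -E 'pos|force'
python3 -m crank '0 0 0 0 0 0;0 0 0 0 0 0;0 0 0 0 0 0;0 0 0 0 0 0;0 0 0 0 0 0' -1 60| grep -E 'pos|force|gap'
python3 -m crank '0 0 0 0 0 0;0 0 0 0 0 0;0 0 0 0 0 0;0 0 0 0 0 0;0 0 0 0 0 0' | grep -E 'pos|force|gap'
python3 -m crank '0 0 -0.1 0 0 0;0 0 -0.4 0 0 0;0 0 -0.7 0 0 0;0 0 -0.7 0 0 0;0 0 -0.6 0 0 0' | grep -E 'pos|force|gap'
python3 go.py 448.7 -284.4 115 4.4
```

```text
tcp_pos: [0.4415, 0.1039, 0.0201]
force: [-0.4, 0.2, -0.2]
gripper_force: 0.0
tcp_pos: [0.4416, 0.1041, 0.0209]
force: [0.3, -1.2, 5.1]
finger_gap: 0.22
gripper_force: 59.6
tcp_pos: [0.4417, 0.1041, 0.0209]
force: [0.2, -1.0, 6.6]
finger_gap: 0.219
gripper_force: 59.7
tcp_pos: [0.4407, 0.1043, 0.1213]
force: [0.7, 0.8, -2.3]
finger_gap: 0.224
gripper_force: 58.9
t 15.20 pos [440.7 104.3 121.3] yaw_y -5.5 tiltz [-0.001  0.   ] q [-0.02  0.49  1.96  0.    0.69  0.08]
turn z units -0.110 | shift units after turn [-9.703 -0.547  0.159] F [ 0.7  0.8 -2.3] gap 19.0 gf 58.9
```

```bash

python3 -m crank '0 0 0 0 0 -0.055;0 0 0 0 0 -0.055;-0.746 -0.042 0 0 0 0;-0.746 -0.042 0 0 0 0;-0.746 -0.042 0 0 0 0' | grep -E 'pos'
python3 -m crank '-0.746 -0.042 0 0 0 0;-0.746 -0.042 0 0 0 0;-0.746 -0.042 0 0 0 0;-0.746 -0.042 0 0 0 0;-0.746 -0.042 0 0 0 0' | grep -E 'pos'
python3 -m crank '-0.746 -0.042 0 0 0 0;-0.746 -0.042 0 0 0 0;-0.746 -0.042 0 0 0 0;-0.746 -0.042 0 0 0 0;-0.746 -0.042 0 0 0 0' | grep -E 'pos'
python3 -m crank '0 0 0.2 0 0 0;0 0 0.4 0 0 0;0 0 0.4 0 0 0;0 0 0.2 0 0 0;0 0 0 0 0 0' | grep -E 'pos'
python3 go.py 448.7 -284.4 27 4.4
```

```text
tcp_pos: [0.4425, 0.014, 0.1202]
tcp_pos: [0.4455, -0.1357, 0.1201]
tcp_pos: [0.4486, -0.2849, 0.12]
tcp_pos: [0.4482, -0.2828, 0.071]
t 17.20 pos [ 448.2 -282.8   71. ] yaw_y 4.4 tiltz [-0.003  0.003] q [-0.77  0.65  1.8   0.    0.7  -0.85]
turn z units 0.000 | shift units after turn [-0.04   0.009  1.099] F [-0.2  0.3 -1.5] gap 19.0 gf 58.9
```

```bash

python3 -m crank '-0.04 0 0.3 0 0 0;0 0 0.4 0 0 0;0 0 0.25 0 0 0;0 0 0.1 0 0 0;0 0 0.03 0 0 0' | grep -E 'pos|force'
python3 -m crank '0 0 0.02 0 0 0;0 0 0.02 0 0 0;0 0 0.02 0 0 0;0 0 0 0 0 0;0 0 0 0 0 0' | grep -E 'pos|force'
python3 -m crank '0 0 0.02 0 0 0;0 0 0 0 0 0;0 0 0.02 0 0 0;0 0 0 0 0 0;0 0 0 0 0 0' | grep -E 'pos|force'
```

```text
tcp_pos: [0.4493, -0.2857, 0.0287]
force: [0.2, 0.5, -1.9]
gripper_force: 58.9
tcp_pos: [0.4495, -0.286, 0.0269]
force: [-0.4, -0.4, -2.0]
gripper_force: 58.9
tcp_pos: [0.4495, -0.286, 0.0259]
force: [-1.0, -0.2, 5.7]
gripper_force: 60.0
```

```bash

python3 -m crank '0 0 0 0 0 0;0 0 0 0 0 0;0 0 0 0 0 0;0 0 0 0 0 0;0 0 -0.03 0 0 0' 0.1 | grep -E 'pos|force'
python3 -m crank '0 0 -0.1 0 0 0;0 0 -0.4 0 0 0;0 0 -0.7 0 0 0;0 0 -0.7 0 0 0;0 0 -0.6 0 0 0' | grep -E 'pos|force'
python3 go.py 669 111 125 20.5
```

```text
tcp_pos: [0.4493, -0.2858, 0.0261]
force: [-0.4, -0.5, 0.1]
gripper_force: 0.0
tcp_pos: [0.4495, -0.2859, 0.1278]
force: [1.0, -0.4, 0.2]
gripper_force: 0.0
t 19.70 pos [ 449.5 -285.9  127.8] yaw_y 4.4 tiltz [ 0.001 -0.001] q [-0.78  0.56  1.76  0.    0.83 -0.85]
turn z units -0.179 | shift units after turn [7.373 8.616 0.071] F [ 1.  -0.4  0.2] gap 46.7 gf 0.0
```

```bash

python3 -m crank '0 0 0 0 0 -0.0895;0 0 0 0 0 -0.0895;0.615 0.718 0 0 0 0;0.615 0.718 0 0 0 0;0.615 0.718 0 0 0 0' 0.5| grep -E 'pos'
python3 -m crank '0.615 0.718 0 0 0 0;0.615 0.718 0 0 0 0;0.615 0.718 0 0 0 0;0.615 0.718 0 0 0 0;0.615 0.718 0 0 0 0' | grep -E 'pos'
python3 -m crank '0.615 0.718 0 0 0 0;0.615 0.718 0 0 0 0;0.615 0.718 0 0 0 0;0.615 0.718 0 0 0 0;0 0 0 0 0 0' | grep -E 'pos'
python3 -m crank '0 0 0.2 0 0 0;0 0 0.4 0 0 0;0 0 0.4 0 0 0;0 0 0 0 0 0;0 0 0 0 0 0' | grep -E 'pos'
python3 go.py 669 111 20 20.5
python3 - <<'E'
from station import snapshot
import cv2
s=snapshot("scene"); cv2.imwrite("pics/s3.png",cv2.resize(s["image"][80:400,120:480,::-1],None,fx=1.8,fy=1.8))
E
```

```text
tcp_pos: [0.5046, -0.1858, 0.1267]
tcp_pos: [0.5961, -0.0195, 0.1266]
tcp_pos: [0.6707, 0.1159, 0.1267]
tcp_pos: [0.6678, 0.1104, 0.0849]
t 21.70 pos [667.8 110.4  84.9] yaw_y 20.4 tiltz [-0.003 -0.   ] q [-0.    0.77  1.4  -0.    0.98 -0.36]
turn z units -0.001 | shift units after turn [0.002 0.034 1.624] F [-0.7 -0.3 -0.2] gap 63.7 gf 0.0
```

View pics/s3.png

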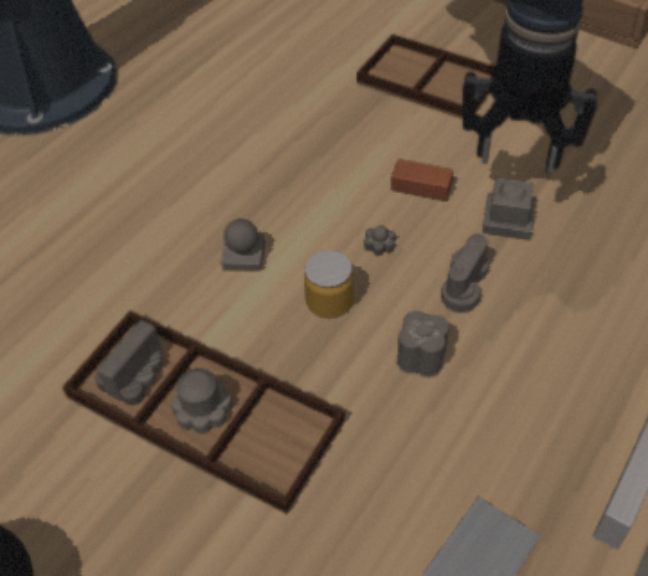

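The leaf sits in the near end bay at (130,362), and the fingers straddle the pedestal at (510,207). Descend and grip.

```bash

python3 -m crank '0 0.034 0.3 0 0 0;0 0 0.45 0 0 0;0 0 0.45 0 0 0;0 0 0.3 0 0 0;0 0 0.13 0 0 0' | grep -E 'pos|force'
python3 -m crank '0 0 0 0 0 0;0 0 0 0 0 0;0 0 0 0 0 0;0 0 0 0 0 0;0 0 0 0 0 0' -1 60| grep -E 'pos|force|gap'
python3 -m crank '0 0 0 0 0 0;0 0 0 0 0 0;0 0 0 0 0 0;0 0 0 0 0 0;0 0 0 0 0 0' | grep -E 'pos|force|gap'
python3 -m crank '0 0 -0.1 0 0 0;0 0 -0.4 0 0 0;0 0 -0.7 0 0 0;0 0 -0.7 0 0 0;0 0 -0.6 0 0 0' | grep -E 'pos|force|gap'
python3 go.py 614.3 -271.6 118 4.4
```

```text
tcp_pos: [0.6692, 0.1119, 0.0195]
force: [0.2, 0.1, -0.6]
gripper_force: 0.0
tcp_pos: [0.67, 0.1119, 0.0214]
force: [-0.3, 0.2, -0.1]
finger_gap: 0.501
gripper_force: 63.0
tcp_pos: [0.6701, 0.1119, 0.0214]
force: [0.4, 0.5, -0.0]
finger_gap: 0.5
gripper_force: 63.1
tcp_pos: [0.6705, 0.1119, 0.1236]
force: [0.7, 0.7, -1.8]
finger_gap: 0.501
gripper_force: 62.7
t 23.75 pos [670.5 111.9 123.6] yaw_y 20.5 tiltz [ 0.002 -0.   ] q [ 0.    0.72  1.37 -0.    1.04 -0.36]
turn z units 0.179 | shift units after turn [-9.45  -2.137  0.141] F [ 0.7  0.7 -1.8] gap 42.6 gf 62.7
```

```bash

python3 -m crank '0 0 0 0 0 0.0895;0 0 0 0 0 0.0895;-0.727 -0.164 0 0 0 0;-0.727 -0.164 0 0 0 0;-0.727 -0.164 0 0 0 0' | grep -E 'pos'
python3 -m crank '-0.727 -0.164 0 0 0 0;-0.727 -0.164 0 0 0 0;-0.727 -0.164 0 0 0 0;-0.727 -0.164 0 0 0 0;-0.727 -0.164 0 0 0 0' | grep -E 'pos'
python3 -m crank '-0.727 -0.164 0 0 0 0;-0.727 -0.164 0 0 0 0;-0.727 -0.164 0 0 0 0;-0.727 -0.164 0 0 0 0;-0.727 -0.164 0 0 0 0' | grep -E 'pos'
python3 -m crank '0 0 0.2 0 0 0;0 0 0.4 0 0 0;0 0 0.4 0 0 0;0 0 0.2 0 0 0;0 0 0 0 0 0' | grep -E 'pos'
python3 go.py 614.3 -271.6 28 4.4
```

```text
tcp_pos: [0.657, 0.0228, 0.1223]
tcp_pos: [0.6355, -0.1254, 0.1223]
tcp_pos: [0.6138, -0.2729, 0.1223]
tcp_pos: [0.6127, -0.2695, 0.0705]
t 25.75 pos [ 612.7 -269.5   70.5] yaw_y 4.5 tiltz [-0.004  0.003] q [-0.58  0.78  1.42  0.    0.94 -0.66]
turn z units 0.001 | shift units after turn [-0.056  0.036  1.064] F [-0.  -0.3 -1.8] gap 43.2 gf 62.8
```

```bash

python3 -m crank '-0.03 0.02 0.3 0 0 0;0 0 0.4 0 0 0;0 0 0.25 0 0 0;0 0 0.09 0 0 0;0 0 0.02 0 0 0' | grep -E 'pos|force'
python3 -m crank '0 0 0.02 0 0 0;0 0 0.02 0 0 0;0 0 0.02 0 0 0;0 0 0 0 0 0;0 0 0 0 0 0' | grep -E 'pos|force'
python3 -m crank '0 0 0.02 0 0 0;0 0 0 0 0 0;0 0 0.02 0 0 0;0 0 0 0 0 0;0 0 0 0 0 0' | grep -E 'pos|force'
```

```text
tcp_pos: [0.6144, -0.2724, 0.0296]
force: [0.4, 0.1, -1.8]
gripper_force: 62.8
tcp_pos: [0.615, -0.2728, 0.0286]
force: [0.3, -0.1, -2.3]
gripper_force: 62.8
tcp_pos: [0.6149, -0.2727, 0.0267]
force: [0.5, 0.6, -1.9]
gripper_force: 62.8
```

```bash

python3 -m crank '0 0 0.02 0 0 0;0 0 0 0 0 0;0 0 0.01 0 0 0;0 0 0 0 0 0;0 0 0 0 0 0' | grep -E 'pos|force'
python3 -m crank '0 0 0.015 0 0 0;0 0 0 0 0 0;0 0 0 0 0 0;0 0 0 0 0 0;0 0 0 0 0 0' | grep -E 'pos|force'
```

```text
tcp_pos: [0.615, -0.2728, 0.0263]
force: [-1.4, 0.8, 5.6]
gripper_force: 63.7
tcp_pos: [0.615, -0.2728, 0.0263]
force: [-1.9, 1.7, 8.6]
gripper_force: 64.1
```

Seated. Release, rise and go to the quatrefoil.

```bash

python3 -m crank '0 0 -0.02 0 0 0;0 0 0 0 0 0;0 0 0 0 0 0;0 0 0 0 0 0;0 0 -0.03 0 0 0' 0.4 | grep -E 'pos|force'
python3 -m crank '0 0 -0.1 0 0 0;0 0 -0.4 0 0 0;0 0 -0.7 0 0 0;0 0 -0.7 0 0 0;0 0 -0.6 0 0 0' 0.55| grep -E 'pos|force'
python3 go.py 678.5 -111 125 17.5
```

```text
tcp_pos: [0.6147, -0.2726, 0.0265]
force: [-0.1, 0.5, -0.2]
gripper_force: 0.0
tcp_pos: [0.6155, -0.2731, 0.1299]
force: [0.0, -0.6, 0.3]
gripper_force: 0.0
t 29.25 pos [ 615.5 -273.1  129.9] yaw_y 4.4 tiltz [ 0.002 -0.001] q [-0.58  0.71  1.39  0.    1.04 -0.66]
turn z units -0.145 | shift units after turn [3.392 2.721 0.122] F [ 0.  -0.6  0.3] gap 65.9 gf 0.0
```

```bash

python3 -m crank '0 0 0 0 0 -0.0725;0 0 0 0 0 -0.0725;0.56 0.454 0 0 0 0;0.56 0.454 0 0 0 0;0.56 0.454 0 0 0 0' | grep -E 'pos'
python3 -m crank '0.56 0.454 0 0 0 0;0.56 0.454 0 0 0 0;0.59 0.45 0 0 0 0;0 0 0.2 0 0 0;0 0 0.4 0 0 0' | grep -E 'pos'
python3 -m crank '0 0 0.4 0 0 0;0 0 0.1 0 0 0;0 0 0 0 0 0;0 0 0 0 0 0;0 0 0 0 0 0' | grep -E 'pos'
python3 go.py 678.5 -111 20 17.5
python3 - <<'E'
from station import snapshot
import cv2
s=snapshot("scene"); cv2.imwrite("pics/s4.png",cv2.resize(s["image"][80:400,120:480,::-1],None,fx=1.8,fy=1.8))
E
```

```text
tcp_pos: [0.6473, -0.1919, 0.1286]
tcp_pos: [0.6796, -0.1106, 0.1049]
tcp_pos: [0.6784, -0.1115, 0.0834]
t 30.75 pos [ 678.4 -111.5   83.4] yaw_y 17.4 tiltz [ 0.001 -0.   ] q [-0.33  0.78  1.37 -0.    0.99 -0.63]
turn z units -0.001 | shift units after turn [0.01  0.006 1.586] F [0.2 0.1 0.8] gap 65.9 gf 0.0
```

View pics/s4.png

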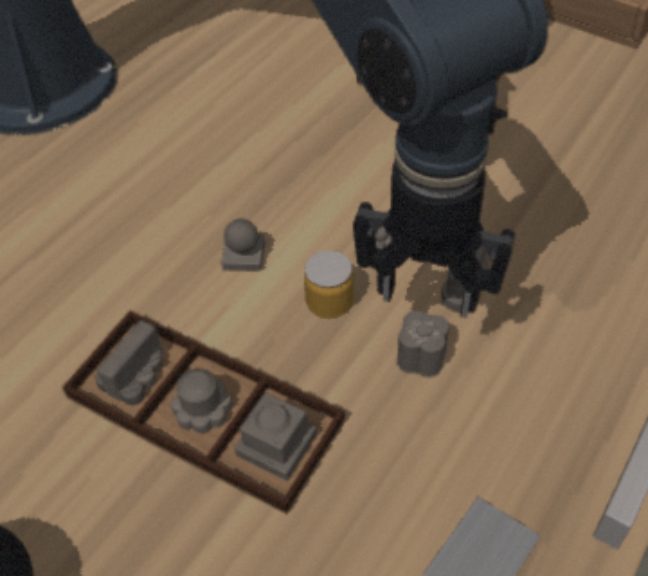

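Tray3 is filled: leaf (130,362), rosette (200,397), pedestal (275,433). The fingers are over the quatrefoil at (424,343).

```bash

python3 -m crank '0.01 0 0.3 0 0 0;0 0 0.45 0 0 0;0 0 0.45 0 0 0;0 0 0.3 0 0 0;0 0 0.09 0 0 0' | grep -E 'pos|force'
python3 -m crank '0 0 0 0 0 0;0 0 0 0 0 0;0 0 0 0 0 0;0 0 0 0 0 0;0 0 0 0 0 0' -1 60| grep -E 'pos|force|gap'
python3 -m crank '0 0 0 0 0 0;0 0 0 0 0 0;0 0 0 0 0 0;0 0 0 0 0 0;0 0 0 0 0 0' | grep -E 'pos|force|gap'
python3 -m crank '0 0 -0.1 0 0 0;0 0 -0.4 0 0 0;0 0 -0.7 0 0 0;0 0 -0.7 0 0 0;0 0 -0.6 0 0 0' | grep -E 'pos|force|gap'
python3 go.py 417.6 293 118 17.4
```

```text
tcp_pos: [0.6764, -0.1099, 0.0168]
force: [0.2, 0.5, -0.3]
gripper_force: 0.0
tcp_pos: [0.6779, -0.1104, 0.0195]
force: [-0.6, -0.2, -2.1]
finger_gap: 0.527
gripper_force: 61.4
tcp_pos: [0.6778, -0.1104, 0.0194]
force: [-0.9, 0.1, -0.5]
finger_gap: 0.527
gripper_force: 61.4
tcp_pos: [0.6786, -0.1106, 0.1222]
force: [0.8, -0.5, -1.4]
finger_gap: 0.526
gripper_force: 61.6
t 32.80 pos [ 678.6 -110.6  122.2] yaw_y 17.5 tiltz [ 0.002 -0.001] q [-0.32  0.73  1.35  0.    1.05 -0.63]
turn z units 0.001 | shift units after turn [11.58  -3.209  0.105] F [ 0.8 -0.5 -1.4] gap 44.7 gf 61.6
```

```bash

python3 -m crank '0.772 -0.214 0 0 0 0;0.772 -0.214 0 0 0 0;0.772 -0.214 0 0 0 0;0.772 -0.214 0 0 0 0;0.772 -0.214 0 0 0 0' | grep -E 'pos'
python3 -m crank '0.772 -0.214 0 0 0 0;0.772 -0.214 0 0 0 0;0.772 -0.214 0 0 0 0;0.772 -0.214 0 0 0 0;0.772 -0.214 0 0 0 0' | grep -E 'pos'
python3 -m crank '0.772 -0.214 0 0 0 0;0.772 -0.214 0 0 0 0;0.772 -0.214 0 0 0 0;0.772 -0.214 0 0 0 0;0.772 -0.214 0 0 0 0' | grep -E 'pos'
python3 -m crank '0 0 0.2 0 0 0;0 0 0.4 0 0 0;0 0 0.4 0 0 0;0 0 0.2 0 0 0;0 0 0 0 0 0' | grep -E 'pos'
python3 go.py 417.6 293 27 17.4
```

```text
tcp_pos: [0.5905, 0.025, 0.1209]
tcp_pos: [0.5036, 0.1596, 0.1208]
tcp_pos: [0.4165, 0.2943, 0.1208]
tcp_pos: [0.4165, 0.2925, 0.0709]
t 34.80 pos [416.5 292.5  70.9] yaw_y 17.4 tiltz [-0.001 -0.001] q [ 0.39  0.63  1.85 -0.    0.66  0.09]
turn z units 0.000 | shift units after turn [0.004 0.03  1.098] F [-0.1  0.4 -1.8] gap 44.6 gf 61.8
```

```bash

python3 -m crank '0 0.02 0.3 0 0 0;0 0 0.4 0 0 0;0 0 0.25 0 0 0;0 0 0.1 0 0 0;0 0 0.03 0 0 0' | grep -E 'pos|force'
python3 -m crank '0 0 0.02 0 0 0;0 0 0.02 0 0 0;0 0 0.02 0 0 0;0 0 0 0 0 0;0 0 0 0 0 0' | grep -E 'pos|force'
python3 -m crank '0 0 0.02 0 0 0;0 0 0 0 0 0;0 0 0.01 0 0 0;0 0 0 0 0 0;0 0 0 0 0 0' | grep -E 'pos|force'
```

```text
tcp_pos: [0.4172, 0.2931, 0.0277]
force: [-0.3, 0.6, -2.1]
gripper_force: 61.8
tcp_pos: [0.4173, 0.2933, 0.0259]
force: [0.1, -0.2, -1.9]
gripper_force: 61.8
tcp_pos: [0.4172, 0.2932, 0.0245]
force: [0.4, -0.2, -2.5]
gripper_force: 61.8
```

```bash

python3 -m crank '0 0 0.02 0 0 0;0 0 0 0 0 0;0 0 0 0 0 0;0 0 0 0 0 0;0 0 0 0 0 0' | grep -E 'pos|force'
python3 -m crank '0 0 0.015 0 0 0;0 0 0 0 0 0;0 0 0 0 0 0;0 0 0 0 0 0;0 0 0 0 0 0' | grep -E 'pos|force'
```

```text
tcp_pos: [0.4173, 0.2933, 0.0243]
force: [-1.4, -1.5, 5.0]
gripper_force: 62.7
tcp_pos: [0.4173, 0.2933, 0.0243]
force: [-1.4, -0.7, 11.3]
gripper_force: 63.3
```

```bash

python3 -m crank '0 0 -0.03 0 0 0;0 0 0 0 0 0;0 0 0 0 0 0;0 0 0 0 0 0;0 0 -0.03 0 0 0' 0.4 | grep -E 'pos|force'
python3 -m crank '0 0 -0.1 0 0 0;0 0 -0.4 0 0 0;0 0 -0.7 0 0 0;0 0 -0.7 0 0 0;0 0 -0.6 0 0 0' | grep -E 'pos|force'
python3 go.py 670.3 -1.9 125 4
```

```text
tcp_pos: [0.4171, 0.2932, 0.0252]
force: [-0.0, 0.7, 1.0]
gripper_force: 0.0
tcp_pos: [0.4173, 0.2933, 0.127]
force: [0.2, -0.2, -1.0]
gripper_force: 0.0
t 38.30 pos [417.3 293.3 127. ] yaw_y 17.5 tiltz [0.001 0.   ] q [0.39 0.53 1.82 0.   0.79 0.09]
turn z units 0.150 | shift units after turn [-7.802  5.796  0.049] F [ 0.2 -0.2 -1. ] gap 59.2 gf 0.0
```

```bash

python3 -m crank '0 0 0 0 0 0.075;0 0 0 0 0 0.075;-0.65 0.483 0 0 0 0;-0.65 0.483 0 0 0 0;-0.65 0.483 0 0 0 0' 0.1| grep -E 'pos'
python3 -m crank '-0.65 0.483 0 0 0 0;-0.65 0.483 0 0 0 0;-0.65 0.483 0 0 0 0;-0.65 0.483 0 0 0 0;-0.65 0.483 0 0 0 0' | grep -E 'pos'
python3 -m crank '-0.65 0.483 0 0 0 0;-0.65 0.483 0 0 0 0;-0.65 0.483 0 0 0 0;-0.65 0.483 0 0 0 0;0 0 0 0 0 0' | grep -E 'pos'
python3 -m crank '0 0 0.2 0 0 0;0 0 0.4 0 0 0;0 0 0.4 0 0 0;0 0 0 0 0 0;0 0 0 0 0 0' | grep -E 'pos'
python3 go.py 670.3 -1.9 24 4
python3 - <<'E'
from station import snapshot
import cv2
s=snapshot("scene"); cv2.imwrite("pics/s5.png",cv2.resize(s["image"][80:400,120:480,::-1],None,fx=1.8,fy=1.8))
E
```

```text
tcp_pos: [0.4808, 0.2188, 0.1259]
tcp_pos: [0.5863, 0.0952, 0.1257]
tcp_pos: [0.6733, -0.0061, 0.126]
tcp_pos: [0.6689, -0.0011, 0.0842]
t 40.30 pos [668.9  -1.1  84.2] yaw_y 4.0 tiltz [-0.003  0.001] q [-0.17  0.76  1.42  0.    0.96 -0.24]
turn z units 0.000 | shift units after turn [-0.022  0.034  1.505] F [-0.3  0.1  0.7] gap 46.7 gf 0.0
```

View pics/s5.png

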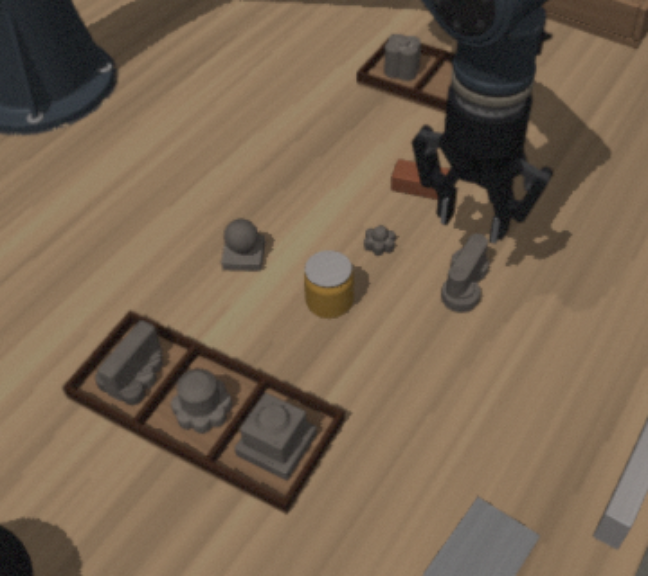

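The quatrefoil is in tray2's near bay at (403,57), and the fingers straddle the scroll bar at (466,268). Descend and grip.

```bash

python3 -m crank '-0.01 0.03 0.3 0 0 0;0 0 0.45 0 0 0;0 0 0.4 0 0 0;0 0 0.24 0 0 0;0 0 0.09 0 0 0' | grep -E 'pos|force'
python3 -m crank '0 0 0 0 0 0;0 0 0 0 0 0;0 0 0 0 0 0;0 0 0 0 0 0;0 0 0 0 0 0' -1 60| grep -E 'pos|force|gap'
python3 -m crank '0 0 0 0 0 0;0 0 0 0 0 0;0 0 0 0 0 0;0 0 0 0 0 0;0 0 0 0 0 0' | grep -E 'pos|force|gap'
python3 -m crank '0 0 -0.1 0 0 0;0 0 -0.4 0 0 0;0 0 -0.7 0 0 0;0 0 -0.7 0 0 0;0 0 -0.6 0 0 0' | grep -E 'pos|force|gap'
python3 go.py 500.4 299 122 4.1
```

```text
tcp_pos: [0.6703, -0.0022, 0.0246]
force: [0.1, -0.1, -0.2]
gripper_force: 0.0
tcp_pos: [0.6715, -0.0024, 0.0268]
force: [-0.1, -0.1, 0.5]
finger_gap: 0.238
gripper_force: 61.6
tcp_pos: [0.6716, -0.0024, 0.0268]
force: [-0.3, -0.7, 3.5]
finger_gap: 0.243
gripper_force: 62.1
tcp_pos: [0.6713, -0.0023, 0.1283]
force: [0.9, -0.4, -2.1]
finger_gap: 0.244
gripper_force: 61.3
t 42.35 pos [671.3  -2.3 128.3] yaw_y 4.0 tiltz [ 0.001 -0.   ] q [-0.17  0.71  1.39  0.    1.04 -0.24]
turn z units -0.002 | shift units after turn [ 7.82  -3.724  0.157] F [ 0.9 -0.4 -2.1] gap 20.7 gf 61.3
```

```bash

python3 -m crank '0.711 -0.339 0 0 0 0;0.711 -0.339 0 0 0 0;0.711 -0.339 0 0 0 0;0.711 -0.339 0 0 0 0;0.711 -0.339 0 0 0 0' | grep -E 'pos'
python3 -m crank '0.711 -0.339 0 0 0 0;0.711 -0.339 0 0 0 0;0.711 -0.339 0 0 0 0;0.711 -0.339 0 0 0 0;0.711 -0.339 0 0 0 0' | grep -E 'pos'
python3 -m crank '0.711 -0.339 0 0 0 0;0 0 0 0 0 0;0 0 0.3 0 0 0;0 0 0.4 0 0 0;0 0 0.3 0 0 0' | grep -E 'pos'
python3 -m crank '0 0 0.2 0 0 0;0 0 0 0 0 0;0 0 0 0 0 0;0 0 0 0 0 0;0 0 0 0 0 0' | grep -E 'pos'
python3 go.py 500.4 299 34 4.1
```

```text
tcp_pos: [0.5929, 0.1358, 0.1271]
tcp_pos: [0.5156, 0.2731, 0.1271]
tcp_pos: [0.5011, 0.2983, 0.0852]
tcp_pos: [0.5014, 0.2996, 0.0789]
t 44.35 pos [501.4 299.6  78.9] yaw_y 3.9 tiltz [0.001 0.   ] q [ 0.35  0.68  1.66 -0.    0.8   0.28]
turn z units -0.002 | shift units after turn [-0.012 -0.025  1.123] F [-0.1 -0.3 -2.3] gap 20.5 gf 61.3
```

```bash

python3 -m crank '0 -0.02 0.3 0 0 0;0 0 0.4 0 0 0;0 0 0.25 0 0 0;0 0 0.1 0 0 0;0 0 0.05 0 0 0' | grep -E 'pos|force'
python3 -m crank '0 0 0.02 0 0 0;0 0 0.02 0 0 0;0 0 0.02 0 0 0;0 0 0 0 0 0;0 0 0 0 0 0' | grep -E 'pos|force'
python3 -m crank '0 0 0.02 0 0 0;0 0 0 0 0 0;0 0 0 0 0 0;0 0 0 0 0 0;0 0 0 0 0 0' | grep -E 'pos|force'
```

```text
tcp_pos: [0.4998, 0.2993, 0.0336]
force: [0.7, 0.2, -2.8]
gripper_force: 61.4
tcp_pos: [0.5002, 0.2995, 0.0322]
force: [0.2, -0.2, -1.8]
gripper_force: 61.4
tcp_pos: [0.5003, 0.2995, 0.0317]
force: [-1.1, -0.1, 5.8]
gripper_force: 62.3
```

Seated. Press lightly, release, rise and check from above.

```bash

python3 -m crank '0 0 0.01 0 0 0;0 0 0 0 0 0;0 0 0 0 0 0;0 0 0 0 0 0;0 0 -0.01 0 0 0' | grep -E 'pos|force'
python3 -m crank '0 0 0 0 0 0;0 0 0 0 0 0;0 0 0 0 0 0;0 0 0 0 0 0;0 0 -0.03 0 0 0' 0 | grep -E 'pos|force'
python3 -m crank '0 0 -0.1 0 0 0;0 0 -0.4 0 0 0;0 0 -0.7 0 0 0;0 0 -0.7 0 0 0;0 0 -0.6 0 0 0' | grep -E 'pos|force'
python3 -m crank '-0.8 0 -0.5 0 0 0;-0.8 0 -0.5 0 0 0;-0.8 0 -0.3 0 0 0;-0.8 0 0 0 0 0;-0.8 0 0 0 0 0' | grep pos
python3 -m crank '0 0 0 0 0 0;0 0 0 0 0 0;0 0 0 0 0 0;0 0 0 0 0 0;0 0 0 0 0 0' | grep -E 'pos'
python3 - <<'E'
from h import *
from station import snapshot
s=snapshot("scene"); cv2.imwrite("pics/s6.png",cv2.resize(s["image"][80:400,120:480,::-1],None,fx=1.8,fy=1.8)); S=cloud(s)
s=snapshot("top"); cv2.imwrite("pics/t6.png",s["image"][:,:,::-1]);T=cloud(s)
for tn,(c,a,bs) in dict(t3=((530.7,-276.3),4.4,(-83,0,83)),t2=((458.2,297.9),4.1,(-41.5,41.5))).items():
  a=np.radians(a);u=np.array([np.cos(a),np.sin(a)]);v=np.array([-u[1],u[0]])
  for n,C in(("T",T),("S",S)):
    P=C.reshape(-1,3)*1000;d=P[:,:2]-c;x=d@u;y=d@v
    for b in bs:
      m=(abs(x-b)<38)&(abs(y)<48)&(P[:,2]>42)&(P[:,2]<80)
      if m.sum()>5:
        (q,wh,ang)=cv2.minAreaRect(np.stack([x[m],y[m]],1).astype(np.float32)); print(tn,n,b,"off",np.round(np.array(q)-(b,0),1),np.round(wh,1),"ztop",round(np.percentile(P[m,2],97),1))
E
```

```text
tcp_pos: [0.5003, 0.2995, 0.0318]
force: [-1.6, -0.0, 2.4]
gripper_force: 62.2
tcp_pos: [0.4999, 0.2993, 0.032]
force: [0.3, -0.1, -1.6]
gripper_force: 0.0
tcp_pos: [0.5003, 0.2995, 0.1339]
force: [0.9, 0.9, 0.2]
gripper_force: 0.0
tcp_pos: [0.5114, 0.1387, 0.1854]
tcp_pos: [0.5109, 0.1407, 0.1842]
t3 T -83 off [ 1.1 -0.1] [20.4 69.8] ztop 51.9
t3 T 0 off [ 0.4 -1.4] [34.7 36.8] ztop 53.8
t3 T 83 off [ 1.5 -0.9] [43.6 43.7] ztop 58.3
t3 S -83 off [ 2.8 -4. ] [69.8 21.3] ztop 53.4
t3 S 0 off [ 1.6 -5.4] [37.6 37.7] ztop 55.1
t3 S 83 off [ 2.1 -4.2] [44.4 46. ] ztop 59.3
t2 S -41.5 off [ 2.8 -5.9] [44.6 50.3] ztop 53.6
t2 S 41.5 off [ 2.9 -2.8] [75.  21.9] ztop 52.8
```

View pics/t6.png

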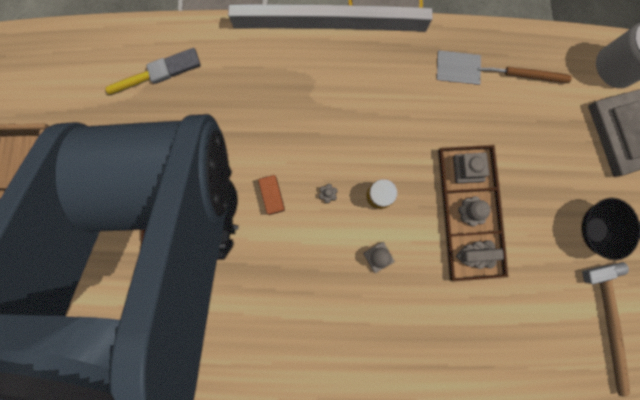

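The top view shows tray3 filled: pedestal (475,166), rosette (474,210), leaf (482,254). The spares are still at (328,193) and (379,257). Every casting is within about 6 mm of its bay centre, and the top heights match flat on the 5 mm floor, so I'm handing in.

```bash
python3 -c "
from station import manip
print(manip.sign_off())"
```

```text
the job is handed in; nothing more can be done
None
```

All five castings are set flat in their bays and released, with both spares untouched in the final views; the job was handed in at about 47 s of the 120 s allowed, and no verdict was returned.

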